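Peel the clipped top sample tray and present it

TASK

Set the cup filled with resin, open side up, into the square pocket of the top sample tray and let go of it while that tray is still clipped on its stack. Then peel the top tray off by the upright brass ear at its corner: raise the ear corner clearly first while the opposite corner still rests on the stack, and only then lift the tray away. Present it to the customer and finish while still holding it, in the air over the middle of the round mat, at least 15 cm above the counter, about level and still, with the cup still standing in its pocket, and leave the upside-down cup and everything else on the counter alone.

Things in the scene. Friction and masses are not known exactly. Their poses are not given: they have to be found in the camera images.
- tray: Top tray, red-brown, square, loose, 120 g: basin 116 x 116 x 22 mm, walls and floor 4 mm, flat rim (z 18 to 22 mm) 140 x 140 mm. Origin: centre of its underside; z up; +x runs along the DIAGONAL to the ear corner (sides at 45 degrees to x). Starts nested in the stack, 5 mm play round the basin, origin 32 mm above the counter, rim on the stack's rim. Its lumps (under 16 mm) are decoration.
- tray_ear (a point): Middle of the brass ear on the top tray: 80 mm along the tray's +x, 38 mm above its underside (70 mm above the counter at first). An upright plate 10 mm thick along tray x, 30 mm wide along tray y, its top 52 mm above the tray's underside, 30 mm above the rim. Grip across the thickness from above, one finger inside, one outside, tips above the rim. Axes as the tray.
- tray_far (a point): The corner of the top tray's rim opposite the ear, on the underside of the rim: 97 mm from the origin along the tray's -x, 18 mm above its underside (50 mm above the counter at the start). Turning the tray about this corner frees it.
- tray_pocket (a point): Centre of the floor of the tray's square pocket, 22 mm from the tray's origin along its -x and 4 mm above its underside. The pocket is 50 x 50 mm inside, sides parallel to the tray's sides, formed by a pale wooden ridge 4 mm thick and 8 mm tall above the tray floor.
- stack: Nested trays below, fixed, 140 x 140 x 50 mm; origin: centre of underside on the counter; axes as the tray at first. Mid-side posts (inner face 81 mm from centre, 70 mm tall) carry sprung 16 mm steel balls overhanging the tray's rim by 2 mm. The rim passes a ball upward for about 4 N; level lift about 16 N, from the ear corner under 9 N. With the far corner down all let go by 25 mm of ear lift.
- cup: The filled sample cup: round aluminium cup with amber resin lumps showing in its mouth (one solid piece), 44 mm diameter, 36 mm tall, 50 g, loose. Origin: centre of its underside; z up out of the mouth. It stands mouth up on the counter.
- cup_empty: An empty cup of the same size, upside down on the counter (closed plain metal side up), loose. Origin: centre of its lower end. Leave it alone.
- mat: The customer's round mat: dark green edge, cork middle, 150 mm diameter, 4 mm thick, fixed. Origin: centre of its underside.
- burner: Wooden incense burner, 75 x 75 x 97 mm, loose bystander. Origin: centre of its underside.
- jar_amber: Amber glass jar, 66 mm diameter, 90 mm tall, loose bystander. Origin: centre of its underside.
- jar_green: Green glass jar, 60 mm diameter, 80 mm tall, loose bystander. Origin: centre of its underside.
- tin: Round copper tin, 70 mm diameter, 45 mm tall, loose bystander. Origin: centre of its underside.
- scoop: Spoon-shaped scoop with dark handle, 160 mm long, lying on the counter, loose bystander. Origin: middle of its underside.
Mind the look-alikes: they are no part of the job. What is shaped like the cup but green, purple or red is not meant.

How it is judged:
By the outcome, as a careful person would: the job done as asked, in the order asked, and still so for the second after the job is handed in, while the arm keeps its last pose, push and grip.
It also fails if it takes over 59 s, if anything falls off the work surface, if the arm or the gripper's body presses on something with over 40 N, if the wrist force passes 120 N, or if a joint passes its speed limit or range.

ROBOT

A 7-joint arm with a two-finger parallel gripper is mounted at the origin on the work surface. World frame = base frame: x ahead of the robot, y to its left, z up, the work surface at z = 0. Lengths are in m, angles in rad, forces in N, time in s.
With the tool pointing down it reaches from about 0.4 to 0.925 m from the base axis. Payload 4.1 kg.
Tool frame: the origin (TCP) lies on the centre line of the jaws, within the pads' length; the fingertips stand 17 mm ahead of it and the grasp point (between the pads) lies 2 mm behind it; x points along the fingers, y is the direction in which the jaws open and shut, and the axes are right-handed (so a half turn about x gives the same grasp; the last joint's range is limited). The gripper opens to 85 mm and grips with 20 to 120 N. Pads are 22 mm wide; open, the fingers measure 114 mm over their backs; the gripper's body (76 mm by 85 mm) begins 54 mm behind the grasp point. The pads swing forward as they close: fully open they stand 13 mm farther back than shut.
Start: joints at [-1.435, 0.398, 0.045, 1.537, -0.019, 1.207, -0.051], TCP at [0.151, 0.632, 0.248] pointing down, gripper open.
Joint ranges: [-2.82, 2.82], [-0.49, 2.23], [-1.37, 1.46], [0, 2.46], [-1.36, 4.5], [0.23, 2], [-2.94, 2.94]. Speed limits (rad/s): [2.57, 2.57, 3.14, 3.14, 3.14, 3.14, 3.14].

INTERFACE

Orientations are given as [roll, pitch, yaw] about the fixed x, y, z axes, in that order (R = Rz(yaw) Ry(pitch) Rx(roll)).
In Python, from station import bot, viewer gives the robot as it stands. The module is installed in compiled form; this text tells all that it offers.
- The arm moves only by the tool move_arm, never from a script. Its argument "plan" is text: rows parted by semicolons, each of 7 numbers parted by spaces: the shift along the tool's x, y, z in m, then the turn, a rotation vector about the tool's x, y, z in rad, then the finger opening in m, from 0 to 0.0854. In form: x y z rx ry rz fingers; .... A call has 1 to 10 rows; each row shifts and turns the pose as measured when the row begins, along the tool's axes as they then stand; what a row does not reach is not made up. A row lasts 1/10 s, in which the tool goes at most 50 mm and 8.59 degrees, less where a joint would pass 70% of its speed; a pose out of reach is approached as far as the arm can. A call is refused whole if a number of a shift passes 0.05 or a number of a turn 0.15, either way. A call with a gripper value outside its range is refused whole. The fingers move at their own pace and stop on an object; "newtons" is the grip in N (left out, the last holds). Time passes only in rows, so rows that do not move let the fingers close. It gives the time, the measured TCP pose, the force and the opening at its end, in the units of the state.
- bot.get_state(): the state, without advancing time (a new reading comes with each control period).
- viewer.read_camera(name): name is "scene" or "top"; returns (picture, depth): 384x512x3 uint8, red, green, blue; 384x512 float32, m along the optical axis (not along the pixel's ray), 0 where there is no reading.
- viewer.camera_model(name): a dict with "vfov" (degrees; the focal length in pixels is half the picture's height over the tangent of half this angle, whatever the lens; pixels are square), "cx", "cy" (the principal point, pixels), "k1" (the pictures are not rectified: a ray, as slopes to the right and down, at radius r is drawn at 1 + k1 r^2 times it, then the intrinsics apply), "world_from_camera" (4x4, takes a point from camera to world coordinates). Camera axes: x right, y down, z forward; pixel columns grow to the right and rows downward; lengths in m; the calibration is good to about 2 mm. A picture is of the moment at which its call begins. camera_model takes no time and is no camera call.
- bot.close_job(): hands the job in, once; it reports no verdict.
The state is a dict: "time_s": time; "q": joint angles; "joint_velocities": joint speeds; "effort": joint torques, N m; "eef_pos": TCP position; "tool_rot": TCP orientation; "ft_force": force on the tool from outside, world axes, zero at the start; "wrist_torque": the same for the moment, N m; "finger_gap": finger opening in m.
Only numpy, scipy, OpenCV 4.12 (cv2) and the standard library are available. Lean on these libraries where they do the work, as an engineer would, in place of code of your own. Each camera call takes 0.05 s, during which the arm holds its last target.

## Working session

There is one attempt and no reset: what is moved stays moved. The work goes in short steps, Python scripts to look and compute and a tool call to move; the robot and the scene stay as the last step left them, time stands still between calls to the robot, and variables do not carry over. Pictures are saved under pics/ and viewed, and the job is handed in when it is done.

Besides the shell and the picture viewer there is one more tool, called after "Request:" as name(argument=value, ...) on one line, values as JSON. move_arm: Moves the arm, as the interface text tells. Its arguments: {"type":"object","properties":{"plan":{"type":"string"},"newtons":{"type":"number"}},"required":["plan"]}

```bash
mkdir -p pics; ls
cat > h.py <<'E'
import numpy as np, cv2
from station import bot, viewer
def grab(tag):
    for n in ("scene","top"):
        p,d=viewer.read_camera(n)
        cv2.imwrite(f"pics/{tag}_{n}.png",p[:,:,::-1]); np.save(f"pics/{tag}_{n}.npy",d)
def f(m): return 192/np.tan(np.radians(m["vfov"])/2)
def ray(n,u,v):
    m=viewer.camera_model(n);F=f(m)
    K=np.array([[F,0,m["cx"]],[0,F,m["cy"]],[0,0,1]])
    p=cv2.undistortPoints(np.array([[[u,v]]],float),K,np.array([m["k1"],0,0,0.]))[0,0]
    T=np.array(m["world_from_camera"])
    return T[:3,3],T[:3,:3]@np.array([p[0],p[1],1])
def atz(n,u,v,z):
    o,d=ray(n,u,v); return o+d*(z-o[2])/d[2]
def atd(n,u,v,D):
    o,d=ray(n,u,v); return o+d*D[int(round(v)),int(round(u))]
def proj(n,P):
    m=viewer.camera_model(n);F=f(m);T=np.linalg.inv(np.array(m["world_from_camera"]))
    c=T[:3,:3]@np.array(P)+T[:3,3]; a=c[:2]/c[2]; a=a*(1+m["k1"]*(a@a)); return a*F+[m["cx"],m["cy"]]
E
python3 - <<'E'
from h import *
grab("a")
for n in("scene","top"):
    m=viewer.camera_model(n);print(n,m)
print(bot.get_state())
for n in("scene","top"):
    i=cv2.imread(f"pics/a_{n}.png");cv2.imwrite(f"pics/a_{n}_b.png",cv2.resize(i,(800,600),interpolation=cv2.INTER_CUBIC))
E
```

```text
pics
scene {'vfov': 51.37480861432334, 'cx': 251.74058293618015, 'cy': 194.62933265447904, 'k1': -0.034072274890845564, 'world_from_camera': array([[ 0.85033906,  0.44086026, -0.28734249,  0.9131028 ],
       [ 0.52616518, -0.70338113,  0.47791755, -0.53107914],
       [ 0.00858357, -0.55758157, -0.83007778,  1.0227038 ],
       [ 0.        ,  0.        ,  0.        ,  1.        ]])}
top {'vfov': 55.44834537202182, 'cx': 257.2135160261532, 'cy': 197.7841615543872, 'k1': -0.08313082788621491, 'world_from_camera': array([[-0.01090353, -0.9903208 ,  0.13836841,  0.42717392],
       [-0.99985362,  0.01262233,  0.01155048,  0.00722681],
       [-0.01318521, -0.13822222, -0.99031347,  1.32659746],
       [ 0.        ,  0.        ,  0.        ,  1.        ]])}
{'time_s': 0.1, 'q': array([-1.43498758,  0.39913408,  0.04503841,  1.5377227 , -0.01870114,
        1.206932  , -0.05066336]), 'joint_velocities': array([-4.35240958e-05, -1.38081628e-03,  2.75280020e-04, -2.35332574e-03,
        2.08030667e-03, -1.25210248e-03,  1.25847046e-03]), 'effort': array([ 3.76802258e-03, -4.76261723e+01,  1.37037568e+00, -2.54949421e+01,
        1.20521002e-02,  5.04633441e-03, -9.42903739e-06]), 'eef_pos': array([0.15107681, 0.6316495 , 0.24737094]), 'tool_rot': array([-1.50150863,  1.56902168, -1.73617049]), 'ft_force': array([-0.13877207, -0.61717896, -0.19254671]), 'wrist_torque': array([ 0.02881206,  0.00361549, -0.01800805]), 'finger_gap': 0.08530939196254263}
```

View pics/a_scene_b.png

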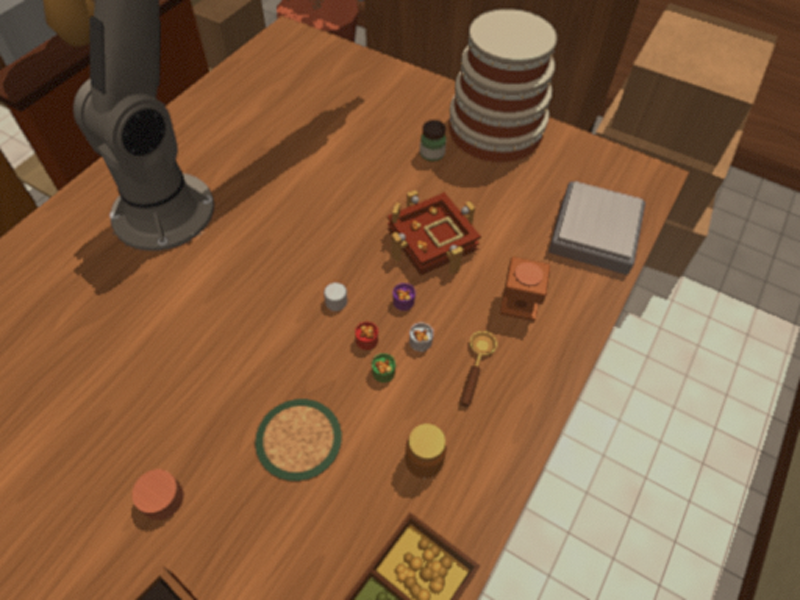

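View pics/a_top_b.png

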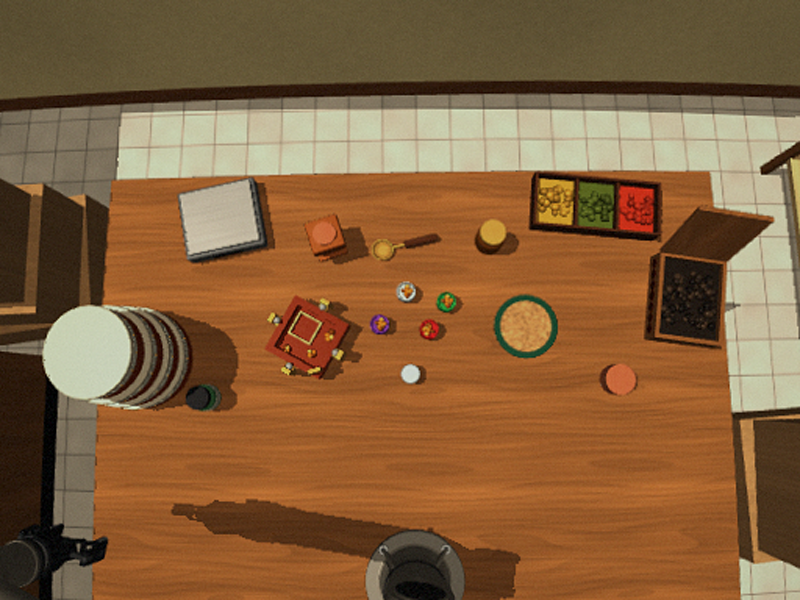

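Run:
```python
import cv2
i=cv2.imread("pics/a_top.png")[172:252,160:290]
cv2.imwrite("pics/c1.png",cv2.resize(i,None,fx=6,fy=6,interpolation=cv2.INTER_CUBIC))
i=cv2.imread("pics/a_scene.png")[115:240,200:320]
cv2.imwrite("pics/c2.png",cv2.resize(i,None,fx=4.8,fy=4.8,interpolation=cv2.INTER_CUBIC))
```

```text
(no output)
```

View pics/c1.png

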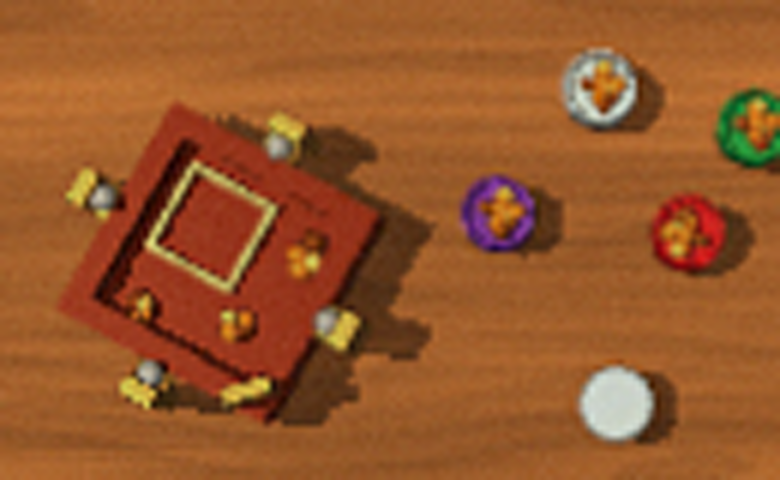

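View pics/c2.png

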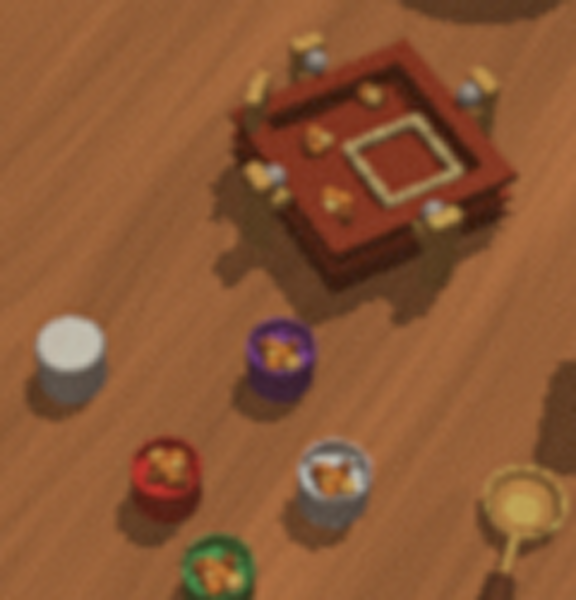

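```bash
cat > m1.py <<'E'
from h import *
def c1(U,V): return (U+.5)/6-.5+160,(V+.5)/6-.5+172
def c2(U,V): return (U+.5)/4.8-.5+200,(V+.5)/4.8-.5+115
np.set_printoptions(precision=4,suppress=True)
print("top corners")
C=[]
for p in [(178,102),(383,215),(268,423),(58,307)]:
    C.append(atz("top",*c1(*p),.054)); print(C[-1])
C=np.array(C);print("ctr",C.mean(0),"yaw",np.degrees(np.arctan2(*(C[2]-C[0])[1::-1])),np.linalg.norm(C-np.roll(C,1,0),axis=1))
D=[]
for p in [(403,40),(516,177),(338,250),(234,115)]:
    D.append(atz("scene",*c2(*p),.054)); print("s",D[-1])
D=np.array(D);print("ctr",D.mean(0))
print("ear top", atz("top",*c1(246,389),.084), "scene",atz("scene",*c2(259,85),.084))
print("cup",atz("top",*c1(600,89),.036),atz("scene",*c2(336,472),.036))
print("purple",atz("top",*c1(500,213),.036),atz("scene",*c2(281,350),.036))
print("red",atz("top",*c1(690,233),.036))
print("green",atz("top",*c1(757,127),.036))
print("empty",atz("top",*c1(617,402),.036),atz("scene",*c2(71,347),.036))
print("pocket",[atz("top",*c1(*p),.044) for p in [(199,165),(277,208),(228,290),(150,243)]], np.mean([atz("top",*c1(*p),.044) for p in [(199,165),(277,208),(228,290),(150,243)]],axis=0))
print("balls",[atz("top",*c1(*p),.062) for p in [(279,146),(328,321),(151,373),(104,197)]])
print("mat",atz("top",526/800*512,326*.64,.004),atz("scene",298*.64,439*.64,.004))
E
python3 m1.py
```

```text
top corners
[0.641  0.2629 0.054 ]
[0.5723 0.1411 0.054 ]
[0.4519 0.2079 0.054 ]
[0.5204 0.3321 0.054 ]
ctr [0.5464 0.236  0.054 ] yaw -163.76649712105686 [0.1391 0.1398 0.1377 0.1419]
s [0.5162 0.3277 0.054 ]
s [0.6396 0.2593 0.054 ]
s [0.571  0.1443 0.054 ]
s [0.4537 0.2064 0.054 ]
ctr [0.5451 0.2344 0.054 ]
ear top [0.4706 0.2158 0.084 ] scene [0.4679 0.2147 0.084 ]
cup [0.6485 0.0133 0.036 ] [0.6488 0.0102 0.036 ]
purple [0.5748 0.0735 0.036 ] [0.5743 0.0692 0.036 ]
red [ 0.5614 -0.0389  0.036 ]
green [ 0.6244 -0.0799  0.036 ]
empty [0.4625 0.0056 0.036 ] [0.4613 0.0011 0.036 ]
pocket [array([0.6046, 0.2518, 0.044 ]), array([0.5784, 0.205 , 0.044 ]), array([0.5301, 0.2337, 0.044 ]), array([0.5585, 0.2804, 0.044 ])] [0.5679 0.2427 0.044 ]
balls [array([0.6128, 0.2014, 0.062 ]), array([0.5101, 0.1721, 0.062 ]), array([0.481 , 0.2749, 0.062 ]), array([0.5839, 0.3042, 0.062 ])]
mat [ 0.5683 -0.2664  0.004 ] [ 0.5686 -0.2692  0.004 ]
```

```bash
cat >> h.py <<'E'
from scipy.spatial.transform import Rotation as Ro
np.set_printoptions(precision=4,suppress=True)
def down(yaw,pitch=0):
    # tool x down, tool y at world yaw (deg)
    a=np.radians(yaw); y=np.array([np.cos(a),np.sin(a),0]); x=np.array([0,0,-1.]); return Ro.from_matrix(np.c_[x,y,np.cross(x,y)])
def cur():
    s=bot.get_state(); return s["eef_pos"],Ro.from_euler("xyz",s["tool_rot"]),s
def plan(P,R,n=None,grip=.0854,ease=False):
    p,r,s=cur(); P=np.array(P); dr=(R*r.inv()).as_rotvec()
    L=np.linalg.norm(P-p);A=np.degrees(np.linalg.norm(dr))
    n=n or int(np.ceil(max(L/.045,A/8)))
    print("L",L,"A",A,"n",n)
    out=[];pp,rr=p,r
    for k in range(1,n+1):
        t=k/n
        q=p+(P-p)*t; R2=Ro.from_rotvec(dr*t)*r
        sh=rr.inv().apply(q-pp); tv=(rr.inv()*R2).as_rotvec()
        out.append(" ".join("%.4f"%v for v in [*sh,*tv])+" %.4f"%grip); pp,rr=q,R2
    for o in out: print(o+";")
def st():
    p,r,s=cur(); M=r.as_matrix()
    print("t",s["time_s"],"p",p,"x",M[:,0],"y",M[:,1],"yaw",np.degrees(np.arctan2(M[1,1],M[0,1])),"F",s["ft_force"],"gap",s["finger_gap"],"q",s["q"])
E
python3 - <<'E'
from h import *
st()
D=np.load("pics/a_top.npy")
for u,v in [(85,355),(115,355),(150,355),(203,397),(175,330),(115,310)]: print(u,v,atd("top",u*.64,v*.64,D))
plan((.6487,.0118,.16),down(106)); print(); plan((.6487,.0118,.16),down(-74))
E
```

```text
t 0.1 p [0.1511 0.6316 0.2474] x [-0.0003 -0.0018 -1.    ] y [ 0.2325  0.9726 -0.0018] yaw 76.55485927450461 F [-0.1388 -0.6172 -0.1925] gap 0.08530939196254263 q [-1.435   0.3991  0.045   1.5377 -0.0187  1.2069 -0.0507]
85 355 [0.4942 0.632  0.2619]
115 355 [0.4941 0.572  0.2597]
150 355 [0.4978 0.5317 0.1952]
203 397 [0.412  0.4605 0.0801]
175 330 [0.5617 0.5344 0.0687]
115 310 [0.5908 0.6117 0.1948]
L 0.7996723864020634 A 29.445306173232055 n 18
0.0049 -0.0271 0.0349 -0.0286 -0.0000 0.0001 0.0854;
0.0049 -0.0280 0.0341 -0.0286 -0.0000 0.0001 0.0854;
0.0049 -0.0290 0.0333 -0.0286 -0.0000 0.0001 0.0854;
0.0049 -0.0299 0.0325 -0.0286 -0.0000 0.0001 0.0854;
0.0049 -0.0309 0.0316 -0.0286 -0.0000 0.0001 0.0854;
0.0049 -0.0317 0.0307 -0.0286 -0.0000 0.0001 0.0854;
0.0049 -0.0326 0.0298 -0.0286 -0.0000 0.0001 0.0854;
0.0049 -0.0334 0.0288 -0.0286 -0.0000 0.0001 0.0854;
0.0049 -0.0343 0.0279 -0.0286 -0.0000 0.0001 0.0854;
0.0049 -0.0350 0.0269 -0.0286 -0.0000 0.0001 0.0854;
0.0049 -0.0358 0.0259 -0.0286 -0.0000 0.0001 0.0854;
0.0049 -0.0365 0.0248 -0.0286 -0.0000 0.0001 0.0854;
0.0049 -0.0
[... 611 characters left out ...]
.0046 0.0013 0.0418 0.1383 0.0001 0.0000 0.0854;
0.0046 0.0071 0.0412 0.1383 0.0001 0.0000 0.0854;
0.0046 0.0127 0.0399 0.1383 0.0001 0.0000 0.0854;
0.0046 0.0181 0.0377 0.1383 0.0001 0.0000 0.0854;
0.0046 0.0231 0.0349 0.1383 0.0001 0.0000 0.0854;
0.0046 0.0277 0.0314 0.1383 0.0001 0.0000 0.0854;
0.0046 0.0318 0.0272 0.1383 0.0001 0.0000 0.0854;
0.0046 0.0352 0.0226 0.1383 0.0001 0.0000 0.0854;
0.0046 0.0380 0.0175 0.1383 0.0001 0.0000 0.0854;
0.0046 0.0400 0.0121 0.1383 0.0001 0.0000 0.0854;
0.0046 0.0413 0.0065 0.1383 0.0001 0.0000 0.0854;
0.0046 0.0418 0.0007 0.1383 0.0001 0.0000 0.0854;
0.0046 0.0415 -0.0050 0.1383 0.0001 0.0000 0.0854;
0.0046 0.0404 -0.0107 0.1383 0.0001 0.0000 0.0854;
```

Run:
```python
from h import *
plan((.6487,.0118,.16),down(16),n=18)
```

```text
L 0.7996723864020634 A 60.55494277490528 n 18
0.0049 -0.0271 0.0349 0.0587 0.0001 0.0001 0.0854;
0.0049 -0.0250 0.0364 0.0587 0.0001 0.0001 0.0854;
0.0049 -0.0228 0.0378 0.0587 0.0001 0.0001 0.0854;
0.0049 -0.0205 0.0391 0.0587 0.0001 0.0001 0.0854;
0.0049 -0.0182 0.0402 0.0587 0.0001 0.0001 0.0854;
0.0049 -0.0158 0.0412 0.0587 0.0001 0.0001 0.0854;
0.0049 -0.0134 0.0421 0.0587 0.0001 0.0001 0.0854;
0.0049 -0.0109 0.0428 0.0587 0.0001 0.0001 0.0854;
0.0049 -0.0083 0.0434 0.0587 0.0001 0.0001 0.0854;
0.0049 -0.0058 0.0438 0.0587 0.0001 0.0001 0.0854;
0.0049 -0.0032 0.0440 0.0587 0.0001 0.0001 0.0854;
0.0049 -0.0006 0.0442 0.0587 0.0001 0.0001 0.0854;
0.0049 0.0020 0.0441 0.0587 0.0001 0.0001 0.0854;
0.0049 0.0046 0.0439 0.0587 0.0001 0.0001 0.0854;
0.0049 0.0071 0.0436 0.0587 0.0001 0.0001 0.0854;
0.0049 0.0097 0.0431 0.0587 0.0001 0.0001 0.0854;
0.0049 0.0122 0.0424 0.0587 0.0001 0.0001 0.0854;
0.0049 0.0147 0.0417 0.0587 0.0001 0.0001 0.0854;
```

Request:
move_arm(plan="0 -0.027 0.035 0.06 0 0 0.06; 0.002 -0.025 0.036 0.06 0 0 0.06; 0.002 -0.023 0.038 0.06 0 0 0.06; 0.002 -0.02 0.039 0.06 0 0 0.06; 0.002 -0.018 0.04 0.06 0 0 0.06; 0.002 -0.016 0.041 0.06 0 0 0.06; 0.005 -0.013 0.042 0.06 0 0 0.06; 0.005 -0.011 0.043 0.06 0 0 0.06")

```text
time_s: 0.9
eef_pos: [0.3692, 0.3502, 0.2224]
tool_rot: [-2.063, 1.565, -2.781]
ft_force: [0.3, 0.0, -0.3]
finger_gap: 0.0599
```

Run:
```python
from h import *
st()
plan((.6487,.0118,.16),down(16),grip=.06)
```

```text
t 0.9 p [0.3692 0.3502 0.2224] x [-0.0058 -0.0022 -1.    ] y [ 0.6575  0.7534 -0.0055] yaw 48.890272817254676 F [ 0.2918  0.0168 -0.3433] gap 0.05994014255505622 q [-1.0914  0.1772  0.2828  1.9029 -0.059   1.0748  0.0689]
L 0.44335644153691933 A 32.89169733122799 n 10
0.0062 -0.0071 0.0433 0.0574 -0.0001 0.0006 0.0600;
0.0062 -0.0046 0.0437 0.0574 -0.0001 0.0006 0.0600;
0.0062 -0.0021 0.0439 0.0574 -0.0001 0.0006 0.0600;
0.0062 0.0004 0.0439 0.0574 -0.0001 0.0006 0.0600;
0.0062 0.0029 0.0438 0.0574 -0.0001 0.0006 0.0600;
0.0062 0.0055 0.0436 0.0574 -0.0001 0.0006 0.0600;
0.0062 0.0079 0.0432 0.0574 -0.0001 0.0006 0.0600;
0.0062 0.0104 0.0427 0.0574 -0.0001 0.0006 0.0600;
0.0062 0.0128 0.0420 0.0574 -0.0001 0.0006 0.0600;
0.0062 0.0152 0.0412 0.0574 -0.0001 0.0006 0.0600;
```

Request:
move_arm(plan="0.006 -0.007 0.043 0.057 0 0 0.06; 0.006 -0.005 0.044 0.057 0 0 0.06; 0.006 -0.002 0.044 0.057 0 0 0.06; 0.006 0 0.044 0.057 0 0 0.06; 0.006 0.003 0.044 0.057 0 0 0.06; 0.006 0.005 0.044 0.057 0 0 0.06; 0.006 0.008 0.043 0.057 0 0 0.06; 0.006 0.01 0.043 0.057 0 0 0.06; 0.006 0.013 0.042 0.057 0 0 0.06; 0.006 0.015 0.041 0.057 0 0 0.06")

```text
time_s: 1.9
eef_pos: [0.6514, -0.0071, 0.1563]
tool_rot: [-1.772, 1.561, -3.081]
ft_force: [0.7, 1.4, 1.0]
finger_gap: 0.0599
```

Run:
```python
from h import *
st()
plan((.6487,.0118,.10),down(16),grip=.06)
grab("b")
i=cv2.imread("pics/b_scene.png")[115:240,200:320]
cv2.imwrite("pics/b2.png",cv2.resize(i,None,fx=4.8,fy=4.8,interpolation=cv2.INTER_CUBIC))
```

```text
t 1.9 p [ 0.6514 -0.0071  0.1563] x [-0.0095 -0.0006 -1.    ] y [ 0.9659  0.2589 -0.0094] yaw 15.006735337393398 F [0.6647 1.4283 1.043 ] gap 0.05994728096676378 q [-0.4377  0.5407  0.5416  1.6336 -0.3074  1.0633  0.456 ]
L 0.05947826356139539 A 1.1347221156052563 n 2
0.0282 0.0014 -0.0094 -0.0087 -0.0010 0.0047 0.0600;
0.0282 0.0014 -0.0095 -0.0087 -0.0010 0.0047 0.0600;
```

View pics/b2.png

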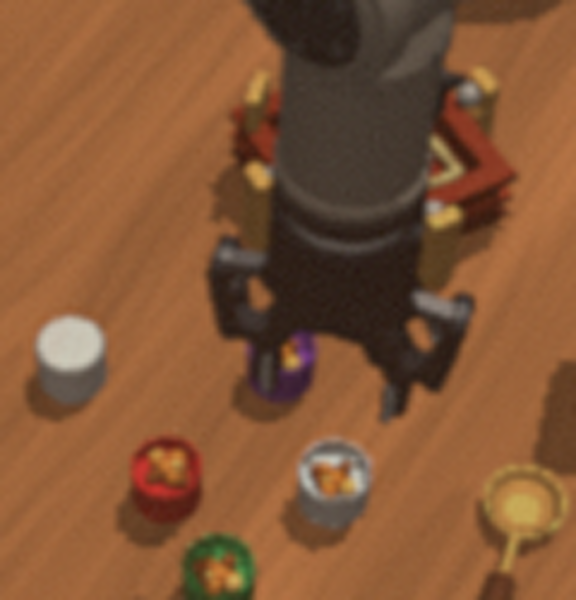

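Request:
move_arm(plan="0.028 0.0015 -0.0095 -0.009 -0.001 0.005 0.06; 0.028 0.0015 -0.0095 -0.009 -0.001 0.005 0.06; 0 0 0 0 0 0 0.06")

```text
time_s: 2.3
eef_pos: [0.65, 0.0027, 0.0974]
tool_rot: [-0.135, 1.563, -1.437]
ft_force: [-1.3, 1.1, -0.6]
finger_gap: 0.0602
```

Run:
```python
from h import *
st()
plan((.6487,.0118,.032),down(16),n=3,grip=.06)
```

```text
t 2.3 p [0.65   0.0027 0.0974] x [ 0.001  -0.0076 -1.    ] y [ 0.9641  0.2657 -0.001 ] yaw 15.409159461095024 F [-1.3437  1.0639 -0.5922] gap 0.06018419173125097 q [-0.4378  0.5965  0.5121  1.6909 -0.3374  0.943   0.4693]
L 0.06602285149813238 A 0.7371650396469481 n 3
0.0218 0.0004 -0.0032 -0.0034 0.0025 0.0004 0.0600;
0.0218 0.0004 -0.0032 -0.0034 0.0025 0.0004 0.0600;
0.0218 0.0004 -0.0031 -0.0034 0.0025 0.0004 0.0600;
```

Request:
move_arm(plan="0.015 0 -0.005 -0.005 0.003 0 0.06; 0.015 0 -0.004 -0.003 0.003 0 0.06; 0 0 0 0 0 0 0.06; 0 0 0 0 0 0 0.06")

```text
time_s: 2.7
eef_pos: [0.6483, 0.012, 0.0672]
tool_rot: [0.456, 1.569, -0.837]
ft_force: [0.3, -0.1, 0.1]
finger_gap: 0.0602
```

Run:
```python
from h import *
st()
plan((.6487,.0118,.030),down(16),n=3,grip=.06)
```

```text
t 2.7 p [0.6483 0.012  0.0672] x [ 0.0013 -0.0014 -1.    ] y [0.9614 0.275  0.0008] yaw 15.961735663988584 F [ 0.2528 -0.1237  0.1106] gap 0.06019612882339685 q [-0.4335  0.6286  0.4887  1.7129 -0.3613  0.8896  0.4845]
L 0.03715309096841196 A 0.1163076939022707 n 3
0.0124 0.0001 0.0001 -0.0002 0.0006 -0.0003 0.0600;
0.0124 0.0001 0.0001 -0.0002 0.0006 -0.0003 0.0600;
0.0124 0.0001 0.0001 -0.0002 0.0006 -0.0003 0.0600;
```

Well centred; descend and close gently.

Request:
move_arm(plan="0.013 0 0 0 0 0 0.06; 0.012 0 0 0 0 0 0.06; 0.012 0 0 0 0 0 0.06; 0 0 0 0 0 0 0.06; 0 0 0 0 0 0 0.04; 0 0 0 0 0 0 0.036; 0 0 0 0 0 0 0.036; 0 0 0 0 0 0 0.036", newtons=25)

```text
time_s: 3.5
eef_pos: [0.65, 0.011, 0.0288]
tool_rot: [0.949, 1.566, -0.344]
ft_force: [0.4, 0.5, 0.1]
finger_gap: 0.0432
```

Run:
```python
from h import *
st()
grab("d")
i=cv2.imread("pics/d_scene.png")[115:240,200:320]
cv2.imwrite("pics/d2.png",cv2.resize(i,None,fx=4.8,fy=4.8,interpolation=cv2.INTER_CUBIC))
```

```text
t 3.5 p [0.65   0.011  0.0288] x [ 0.0048 -0.0017 -1.    ] y [0.9617 0.274  0.0042] yaw 15.903131687398588 F [0.3972 0.4879 0.0927] gap 0.043223812640039314 q [-0.4135  0.6779  0.4632  1.7284 -0.3895  0.8229  0.5059]
```

View pics/d2.png

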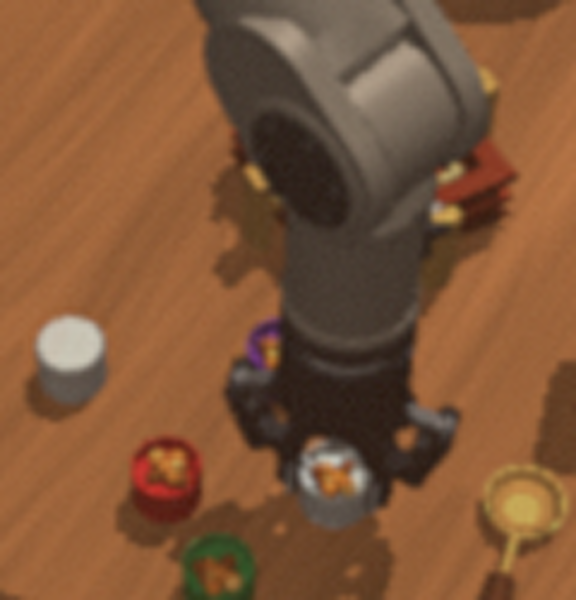

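Request:
move_arm(plan="-0.01 0 0 0 0 0 0.036; -0.02 0 0 0 0 0 0.036; -0.03 0 0 0 0 0 0.036; -0.03 0 0 0 0 0 0.036; -0.02 0 0 0 0 0 0.036; 0 0 0 0 0 0 0.036; 0 0 0 0 0 0 0.036")

```text
time_s: 4.3
eef_pos: [0.6493, 0.011, 0.146]
tool_rot: [1.081, 1.565, -0.212]
ft_force: [-1.2, 0.1, -1.6]
finger_gap: 0.0431
```

Run:
```python
from h import *
st()
grab("e")
p,r,s=cur(); print(proj("scene",p),proj("top",p))
u,v=map(int,proj("scene",p))
i=cv2.imread("pics/e_scene.png")[v-50:v+50,u-60:u+60];print(u-60,v-50)
cv2.imwrite("pics/e2.png",cv2.resize(i,None,fx=6,fy=6,interpolation=cv2.INTER_CUBIC))
```

```text
t 4.3 p [0.6493 0.011  0.146 ] x [ 0.0059 -0.0013 -1.    ] y [0.9618 0.2736 0.0053] yaw 15.876806579504892 F [-1.189   0.1015 -1.6075] gap 0.04311528010592191 q [-0.4656  0.5385  0.5345  1.6608 -0.3097  1.0218  0.4455]
[271.6872 191.4805] [260.083  180.6282]
211 141
```

View pics/e2.png

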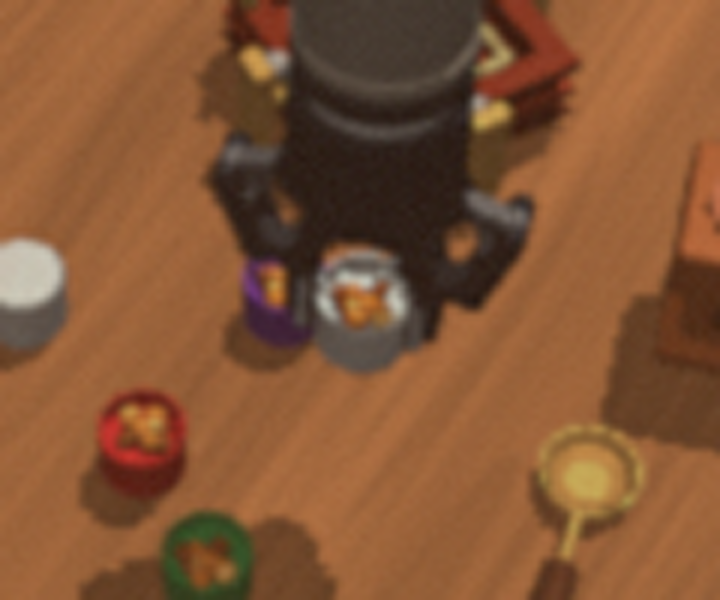

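Run:
```python
from h import *
p,r,s=cur()
c=atz("scene",(361+.5)/6-.5+211,(295+.5)/6-.5+141,p[2]+.0072);print(c-p, r.inv().apply(c-p))
PC=np.array([.5672,.2418]) # pocket
plan((PC[0],PC[1],.146),down(16),grip=.036)
```

```text
[-0.0027 -0.001   0.0072] [-0.0072 -0.0029  0.0002]
L 0.24493228761942792 A 0.3168819977680007 n 6
-0.0003 -0.0026 -0.0407 -0.0004 0.0005 -0.0007 0.0360;
-0.0002 -0.0026 -0.0407 -0.0004 0.0005 -0.0007 0.0360;
-0.0002 -0.0026 -0.0407 -0.0004 0.0005 -0.0007 0.0360;
-0.0002 -0.0026 -0.0407 -0.0004 0.0005 -0.0007 0.0360;
-0.0002 -0.0025 -0.0407 -0.0004 0.0005 -0.0007 0.0360;
-0.0002 -0.0025 -0.0407 -0.0004 0.0005 -0.0007 0.0360;
```

Request:
move_arm(plan="0 -0.003 -0.042 0 0 0 0.036; 0 -0.003 -0.042 0 0 0 0.036; 0 -0.003 -0.042 0 0 0 0.036; 0 -0.003 -0.042 0 0 0 0.036; 0 -0.002 -0.042 0 0 0 0.036; 0 -0.002 -0.03 0 0 0 0.036; 0 0 0 0 0 0 0.036; 0 0 0 0 0 0 0.036")

```text
time_s: 5.2
eef_pos: [0.5593, 0.242, 0.1314]
tool_rot: [-1.057, 1.553, -2.355]
ft_force: [0.8, -0.9, -0.1]
finger_gap: 0.043
```

Run:
```python
from h import *
st()
def c2(U,V): return (U+.5)/4.8-.5+200,(V+.5)/4.8-.5+115
q=[atz("scene",*c2(*p),.044) for p in [(415,113),(468,168),(393,207),(343,150)]];print("scene pocket",np.mean(q,axis=0))
plan((.5672,.2418,.088),down(16),grip=.036)
```

```text
t 5.2 p [0.5593 0.242  0.1314] x [-0.0123 -0.0123 -0.9998] y [ 0.9629  0.2694 -0.0152] yaw 15.630299425923962 F [ 0.776  -0.9431 -0.1062] gap 0.04299649327521606 q [-0.8625  0.4944  0.5102  1.7563 -0.2748  0.9801  0.0277]
scene pocket [0.5665 0.2416 0.044 ]
L 0.04413224999367657 A 1.0644357419016863 n 1
0.0433 0.0082 0.0019 -0.0064 0.0085 0.0152 0.0360;
```

Request:
move_arm(plan="0.015 0.004 0.001 -0.003 0.004 0.008 0.036; 0.015 0.003 0.001 -0.003 0.004 0.007 0.036; 0.01 0.001 0 0 0 0 0.036; 0 0 0 0 0 0 0.036; 0 0 0 0 0 0 0.036")

```text
time_s: 5.7
eef_pos: [0.568, 0.2354, 0.0875]
tool_rot: [-0.76, 1.565, -2.059]
ft_force: [0.2, -0.2, 0.0]
finger_gap: 0.0431
```

Run:
```python
from h import *
st()
grab("g")
i=cv2.imread("pics/g_scene.png")[95:195,220:340]
cv2.imwrite("pics/g2.png",cv2.resize(i,None,fx=6,fy=6,interpolation=cv2.INTER_CUBIC))
i=cv2.imread("pics/g_top.png")[172:252,160:290]
cv2.imwrite("pics/g1.png",cv2.resize(i,None,fx=6,fy=6,interpolation=cv2.INTER_CUBIC))
plan((.567,.2418,.072),down(16),n=2,grip=.036)
```

```text
t 5.7 p [0.568  0.2354 0.0875] x [-0.0029 -0.0055 -1.    ] y [ 0.9633  0.2684 -0.0043] yaw 15.566324803539617 F [ 0.2249 -0.1572  0.0065] gap 0.04307815729693129 q [-0.8241  0.5504  0.4847  1.7825 -0.3135  0.8912  0.0716]
L 0.016956963375064915 A 0.5059937326937665 n 2
0.0079 0.0003 -0.0030 -0.0035 0.0020 0.0018 0.0360;
0.0079 0.0003 -0.0030 -0.0035 0.0020 0.0018 0.0360;
```

View pics/g2.png

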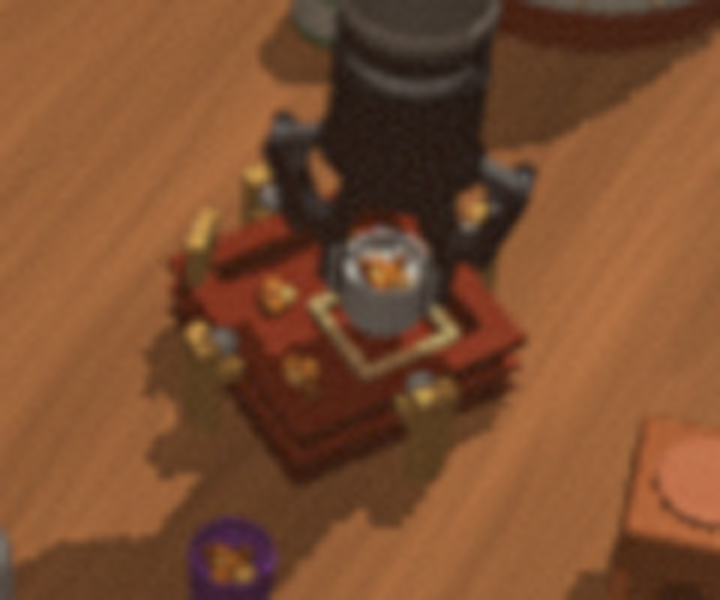

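View pics/g1.png

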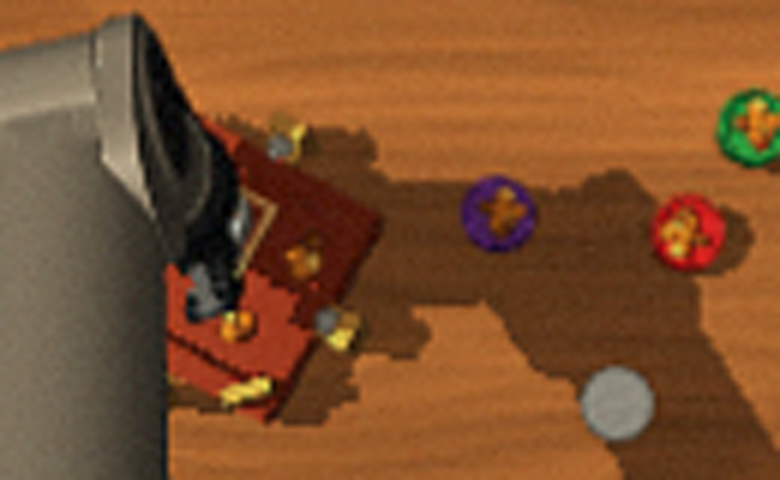

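Run:
```python
from h import *
p,r,s=cur()
c=atz("scene",(385+.5)/6-.5+220,(267+.5)/6-.5+95,p[2]+.0072);print(c-p, r.inv().apply(c-p))
```

```text
[-0.001  -0.0042  0.0072] [-0.0072 -0.0022  0.0038]
```

Request:
move_arm(plan="0 0.001 -0.0065 -0.005 0.004 0.003 0.036; 0 0 0 0 0 0 0.036; 0 0 0 0 0 0 0.036")

```text
time_s: 6.1
eef_pos: [0.5681, 0.2436, 0.0895]
tool_rot: [2.05, 1.568, 0.757]
ft_force: [-0.3, 0.9, -0.1]
finger_gap: 0.0432
```

Run:
```python
from h import *
st()
plan((.567,.2418,.072),down(16),n=2,grip=.036)
```

```text
t 6.1 p [0.5681 0.2436 0.0895] x [ 0.002   0.0018 -1.    ] y [0.9616 0.2743 0.0024] yaw 15.921434936495025 F [-0.296   0.9485 -0.0685] gap 0.04320878214136432 q [-0.8304  0.5482  0.4805  1.7788 -0.3166  0.889   0.069 ]
L 0.017599849019983516 A 0.17298983497302778 n 2
0.0087 -0.0008 0.0007 -0.0007 -0.0006 -0.0012 0.0360;
0.0087 -0.0008 0.0007 -0.0007 -0.0006 -0.0012 0.0360;
```

Request:
move_arm(plan="0.009 -0.001 0.0015 0 0 0 0.036; 0.006 0 0 0 0 0 0.036; 0 0 0 0 0 0 0.036")

```text
time_s: 6.4
eef_pos: [0.5674, 0.2424, 0.0737]
tool_rot: [2.077, 1.567, 0.785]
ft_force: [-0.5, 0.0, -0.8]
finger_gap: 0.0431
```

Run:
```python
from h import *
st()
grab("k")
i=cv2.imread("pics/k_scene.png")[115:190,235:325]
cv2.imwrite("pics/k2.png",cv2.resize(i,None,fx=8,fy=8,interpolation=cv2.INTER_CUBIC))
plan((.567,.2418,.066),down(16),n=1,grip=.036)
```

```text
t 6.4 p [0.5674 0.2424 0.0737] x [ 0.0025  0.0025 -1.    ] y [0.9614 0.2753 0.0031] yaw 15.977087717055639 F [-0.4749  0.0155 -0.8033] gap 0.04313308648972934 q [-0.8214  0.5662  0.4701  1.7913 -0.3285  0.8586  0.0809]
L 0.008370067621696115 A 0.25123509814480627 n 1
0.0083 -0.0010 0.0003 -0.0006 -0.0017 -0.0040 0.0360;
```

View pics/k2.png

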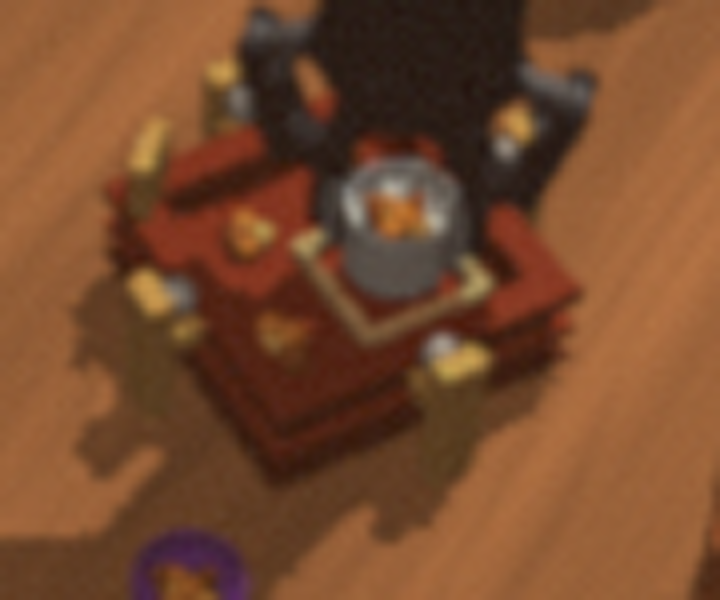

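Run:
```python
from h import *
a=(np.array(proj("scene",(.5665,.2416,.081)))-[235,115]+.5)*8-.5;print(a)
b=(np.array(proj("scene",(.5665+.005,.2416,.081)))-[235,115]+.5)*8-.5
c=(np.array(proj("scene",(.5665,.2416+.005,.081)))-[235,115]+.5)*8-.5;print(b-a,c-a)
# draw full predicted cup + pocket outlines
i=cv2.imread("pics/k2.png")
def d(P): return tuple(int(x) for x in (np.array(proj("scene",P))-[235,115]+.5)*8-.5)
for z in(.081,.045):
    pts=np.array([d((.5665+.022*np.cos(t),.2416+.022*np.sin(t),z)) for t in np.linspace(0,6.28,40)]);cv2.polylines(i,[pts],True,(0,255,0),1)
pts=np.array([d((.5665+.041*np.cos(t),.2416+.041*np.sin(t),.044)) for t in np.radians(16+90*np.arange(4))]);cv2.polylines(i,[pts],True,(255,0,255),1)
cv2.imwrite("pics/k3.png",i)
```

```text
[402.1088 203.7104]
[11.1629  5.1302] [ 6.185  -8.1069]
```

View pics/k3.png

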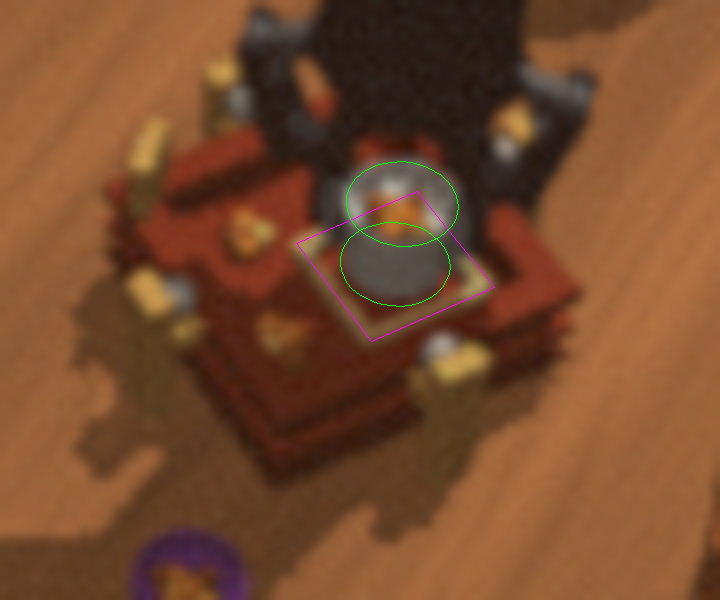

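Request:
move_arm(plan="0.004 -0.001 0 0 0 0 0.036; 0.003 0 0 0 0 0 0.036; 0 0 0 0 0 0 0.036")

```text
time_s: 6.8
eef_pos: [0.5671, 0.242, 0.0669]
tool_rot: [1.932, 1.566, 0.64]
ft_force: [0.3, 0.8, -0.2]
finger_gap: 0.0434
```

Run:
```python
from h import *
st()
grab("l")
i=cv2.imread("pics/l_scene.png")[115:190,235:325]
cv2.imwrite("pics/l2.png",cv2.resize(i,None,fx=8,fy=8,interpolation=cv2.INTER_CUBIC))
```

```text
t 6.8 p [0.5671 0.242  0.0669] x [ 0.0038  0.0028 -1.    ] y [0.9615 0.2749 0.0044] yaw 15.954245218525125 F [ 0.2643  0.7938 -0.2448] gap 0.043357095940068674 q [-0.8183  0.5738  0.466   1.7971 -0.3338  0.8444  0.085 ]
```

View pics/l2.png

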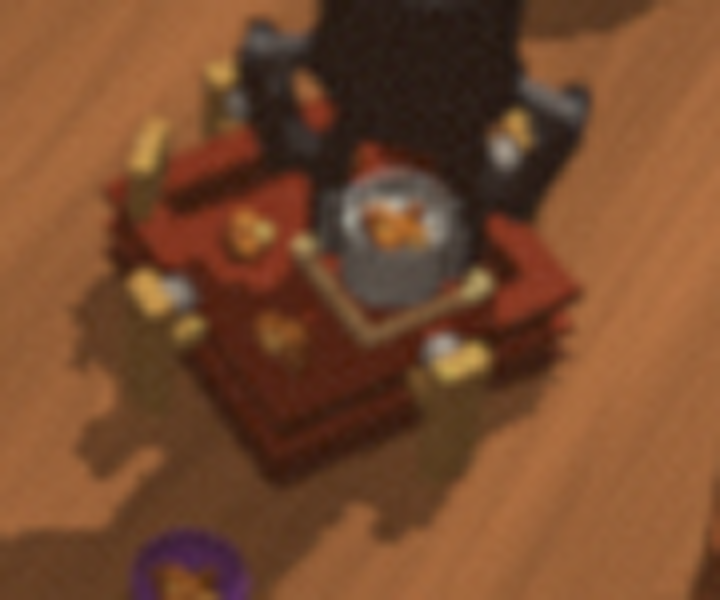

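Request:
move_arm(plan="0.0015 0 0 0 0 0 0.036; 0.0015 0 0 0 0 0 0.036; 0 0 0 0 0 0 0.036")

```text
time_s: 7.2
eef_pos: [0.5676, 0.2422, 0.0643]
tool_rot: [1.903, 1.565, 0.61]
ft_force: [-0.2, 0.7, -0.6]
finger_gap: 0.0429
```

Request:
move_arm(plan="0.001 0 0 0 0 0 0.036; 0 0 0 0 0 0 0.047; 0 0 0 0 0 0 0.051; 0 0 0 0 0 0 0.051")

```text
time_s: 7.6
eef_pos: [0.5682, 0.2425, 0.0644]
tool_rot: [1.942, 1.564, 0.65]
ft_force: [-1.4, 0.3, 0.1]
finger_gap: 0.051
```

Run:
```python
from h import *
st()
```

```text
t 7.6 p [0.5682 0.2425 0.0644] x [ 0.0057  0.0043 -1.    ] y [0.9615 0.2749 0.0066] yaw 15.95362935409164 F [-1.3793  0.3303  0.0732] gap 0.05095714948856068 q [-0.8161  0.5775  0.4637  1.7973 -0.3369  0.8383  0.0875]
```

Request:
move_arm(plan="-0.01 0 0 0 0 0 0.051; -0.015 0 0 0 0 0 0.051; -0.02 0 0 0 0 0 0.051; -0.03 0 0 0 0 0 0.051; -0.02 0 0 0 0 0 0.051; 0 0 0 0 0 0 0.051")

```text
time_s: 8.2
eef_pos: [0.5685, 0.2418, 0.1677]
tool_rot: [1.861, 1.561, 0.568]
ft_force: [0.3, -0.2, 0.3]
finger_gap: 0.0509
```

Run:
```python
from h import *
st()
grab("m")
i=cv2.imread("pics/m_scene.png")[115:190,235:325]
cv2.imwrite("pics/m2.png",cv2.resize(i,None,fx=8,fy=8,interpolation=cv2.INTER_CUBIC))
plan((.4697,.2142,.16),down(16),grip=.03)
```

```text
t 8.2 p [0.5685 0.2418 0.1677] x [ 0.0081  0.0052 -1.    ] y [0.9617 0.274  0.0092] yaw 15.90314085352481 F [ 0.26   -0.229   0.3335] gap 0.050895732320691986 q [-0.8641  0.4536  0.5239  1.7247 -0.2617  1.0233  0.0289]
L 0.10091719671778515 A 0.2933361992078684 n 3
0.0014 -0.0336 -0.0002 -0.0005 -0.0006 -0.0015 0.0300;
0.0015 -0.0336 -0.0002 -0.0005 -0.0006 -0.0015 0.0300;
0.0015 -0.0336 -0.0002 -0.0005 -0.0006 -0.0015 0.0300;
```

View pics/m2.png

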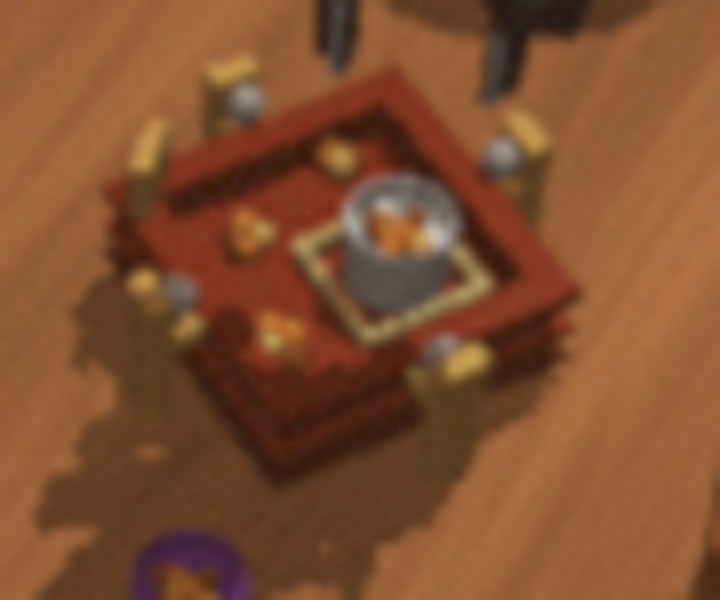

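Run:
```python
from h import *
i=cv2.imread("pics/m2.png")
def d(P): return tuple(int(x) for x in (np.array(proj("scene",P))-[235,115]+.5)*8-.5)
for z in(.072,.036):
    pts=np.array([d((.5665+.022*np.cos(t),.2416+.022*np.sin(t),z)) for t in np.linspace(0,6.28,40)]);cv2.polylines(i,[pts],True,(0,255,0),1)
cv2.imwrite("pics/m3.png",i)
D=np.load("pics/m_scene.npy")
for U,V in [(402,183),(346,215),(455,215),(400,262),(400,215),(400,290),(330,270),(280,205)]:
    print(U,V,atd("scene",(U+.5)/8-.5+235,(V+.5)/8-.5+115,D))
Dt=np.load("pics/m_top.npy")
for P in [(.567,.242,.07),(.59,.242,.07)]:
    u,v=proj("top",P);print(u,v,atd("top",u,v,Dt))
```

```text
402 183 [0.5579 0.2584 0.0722]
346 215 [0.5471 0.2324 0.0715]
455 215 [0.5826 0.2577 0.0687]
400 262 [0.5762 0.2244 0.0691]
400 215 [0.561  0.2531 0.0601]
400 290 [0.5767 0.2264 0.0505]
330 270 [0.5416 0.2338 0.0334]
280 205 [0.5082 0.2505 0.0368]
194.00339829651702 208.7693384863751 [0.5673 0.2425 0.0676]
194.08542384841184 202.2050861899717 [0.5897 0.2416 0.0723]
```

View pics/m3.png

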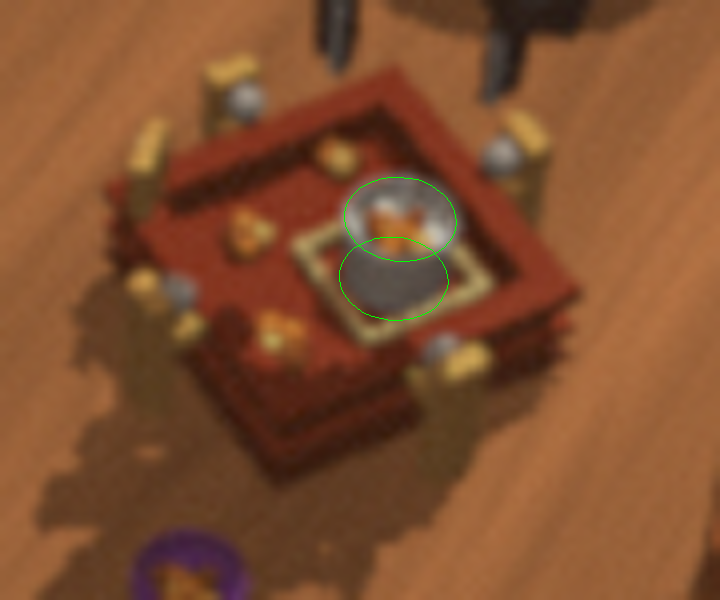

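Request:
move_arm(plan="0 -0.034 0 0 -0.001 -0.004 0.03; 0 -0.034 0 0 -0.001 -0.004 0.03; 0.01 -0.033 0 0 0 0 0.03; 0.02 0 0 0 0 0 0.03; 0 0 0 0 0 0 0.03; 0 0 0 0 0 0 0.03")

```text
time_s: 8.9
eef_pos: [0.4617, 0.2106, 0.1284]
tool_rot: [-1.312, 1.556, -2.605]
ft_force: [0.1, -0.8, 0.4]
finger_gap: 0.0296
```

Run:
```python
from h import *
st()
plan((.4697,.2142,.077),down(16),grip=.03)
```

```text
t 8.9 p [0.4617 0.2106 0.1284] x [-0.0128 -0.0076 -0.9999] y [ 0.9615  0.2745 -0.0144] yaw 15.932077416957716 F [ 0.149  -0.7828  0.4399] gap 0.02958164057162612 q [-0.9599  0.3245  0.5348  2.0018 -0.21    0.884  -0.0335]
L 0.052157135053241765 A 0.8567013922276178 n 2
0.0256 0.0047 -0.0007 -0.0006 0.0019 0.0072 0.0300;
0.0257 0.0045 -0.0007 -0.0006 0.0019 0.0072 0.0300;
```

Request:
move_arm(plan="0.01 0.005 -0.001 -0.001 0.002 0.007 0.03; 0.01 0.004 -0.001 0 0.002 0.007 0.03; 0 0 0 0 0 0 0.03; 0 0 0 0 0 0 0.03")

```text
time_s: 9.3
eef_pos: [0.4727, 0.2159, 0.1072]
tool_rot: [1.451, 1.568, 0.159]
ft_force: [0.5, 0.7, 0.1]
finger_gap: 0.0301
```

Run:
```python
from h import *
st()
grab("n")
i=cv2.imread("pics/n_scene.png")[100:175,215:305]
cv2.imwrite("pics/n2.png",cv2.resize(i,None,fx=8,fy=8,interpolation=cv2.INTER_CUBIC))
plan((.4697,.2142,.077),down(16),grip=.03)
```

```text
t 9.3 p [0.4727 0.2159 0.1072] x [ 0.0029  0.0005 -1.    ] y [0.9614 0.2751 0.0029] yaw 15.970357093093877 F [0.5189 0.6609 0.1185] gap 0.030125916047502997 q [-0.9388  0.3676  0.5183  2.0035 -0.2431  0.8274 -0.0052]
L 0.03057647691492852 A 0.1733944373355526 n 1
0.0304 -0.0033 0.0009 -0.0004 0.0000 -0.0030 0.0300;
```

View pics/n2.png

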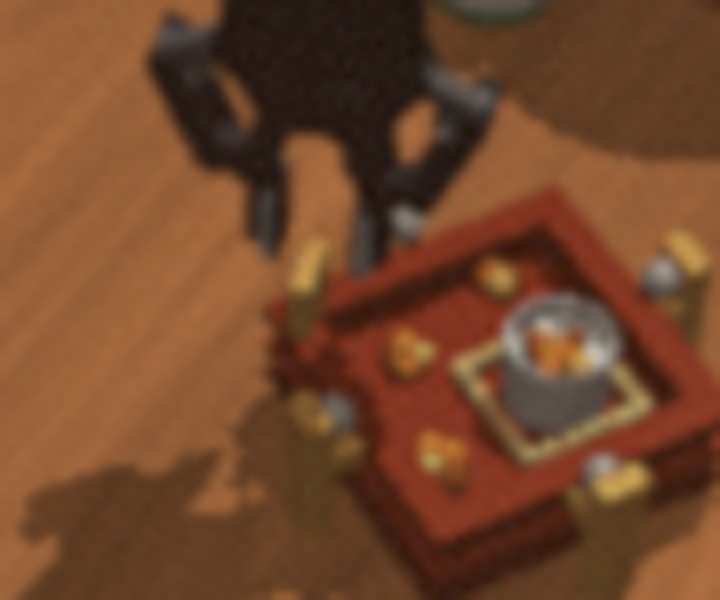

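Request:
move_arm(plan="0.004 -0.003 0.001 0 0 -0.003 0.03; 0.013 0 0 0 0 0 0.03; 0.01 0 0 0 0 0 0.03; 0.003 0 0 0 0 0 0.03; 0 0 0 0 0 0 0.03")

```text
time_s: 9.9
eef_pos: [0.4696, 0.2139, 0.0749]
tool_rot: [-2.404, 1.571, 2.588]
ft_force: [-0.1, -0.4, 0.1]
finger_gap: 0.0298
```

Run:
```python
from h import *
st()
grab("o")
i=cv2.imread("pics/o_scene.png")[100:175,215:305]
cv2.imwrite("pics/o2.png",cv2.resize(i,None,fx=8,fy=8,interpolation=cv2.INTER_CUBIC))
```

```text
t 9.9 p [0.4696 0.2139 0.0749] x [-0.0002  0.0002 -1.    ] y [ 0.9614  0.2751 -0.0002] yaw 15.970892887966684 F [-0.1441 -0.3617  0.0562] gap 0.02983088048769476 q [-0.9148  0.4135  0.4942  2.0313 -0.2802  0.7616  0.0276]
```

View pics/o2.png

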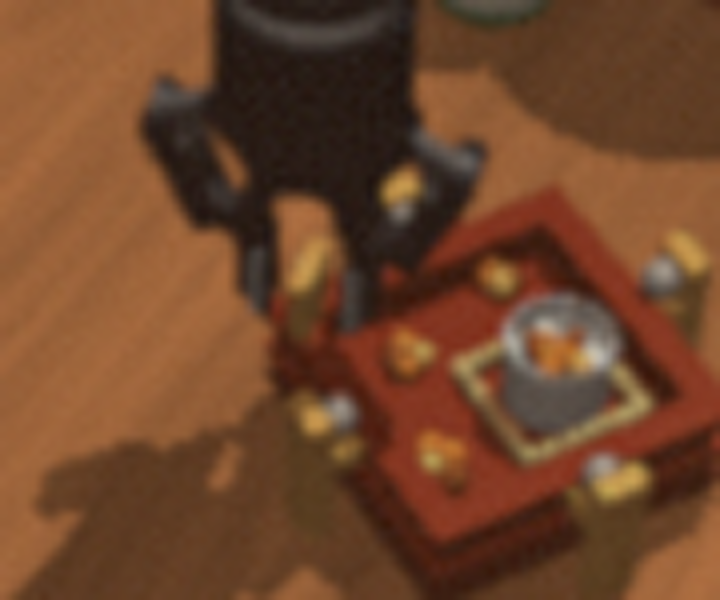

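Request:
move_arm(plan="-0.002 0 0 0 0 0 0.02; 0 0 0 0 0 0 0.012; 0 0 0 0 0 0 0.005; 0 0 0 0 0 0 0.005; 0 0 0 0 0 0 0.005", newtons=90)

```text
time_s: 10.5
eef_pos: [0.47, 0.214, 0.0784]
tool_rot: [2.217, 1.569, 0.924]
ft_force: [-1.3, -0.2, -1.4]
finger_gap: 0.0079
```

Run:
```python
from h import *
st()
```

```text
t 10.5 p [0.47   0.214  0.0784] x [ 0.0009  0.0012 -1.    ] y [0.9615 0.2749 0.0012] yaw 15.953251768003904 F [-1.3438 -0.1742 -1.4072] gap 0.007912632216162018 q [-0.9171  0.4078  0.4971  2.0294 -0.2769  0.7673  0.025 ]
```

Request:
move_arm(plan="-0.0035 0.0005 0 0 0 -0.02 0.005; -0.0035 0.0005 0 0 0 -0.02 0.005; -0.0035 0.0005 0 0 0 -0.02 0.005; -0.0035 0.0005 0 0 0 -0.02 0.005; 0 0 0 0 0 0 0.005")

```text
time_s: 11.0
eef_pos: [0.4724, 0.2147, 0.0913]
tool_rot: [-1.569, 1.491, -2.861]
ft_force: [-2.0, -0.2, 3.2]
finger_gap: 0.0082
```

Run:
```python
from h import *
st()
grab("p")
i=cv2.imread("pics/p_scene.png")[100:175,215:305]
cv2.imwrite("pics/p2.png",cv2.resize(i,None,fx=8,fy=8,interpolation=cv2.INTER_CUBIC))
```

```text
t 11.0 p [0.4724 0.2147 0.0913] x [-0.0766 -0.0221 -0.9968] y [ 0.9583  0.2746 -0.0797] yaw 15.988141139489889 F [-2.0458 -0.1629  3.2291] gap 0.008217937908042637 q [-0.897   0.4335  0.4975  1.9564 -0.2746  0.8983  0.0304]
```

View pics/p2.png

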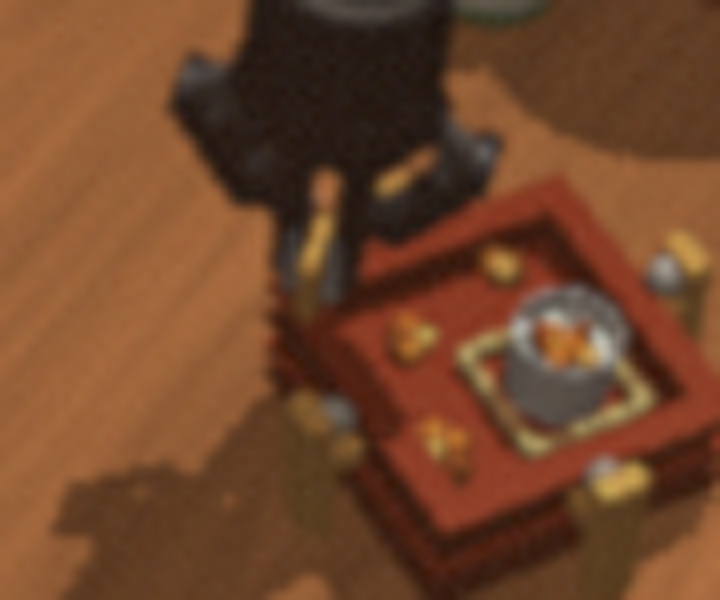

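Request:
move_arm(plan="-0.004 0.0005 0 0 0 -0.02 0.005; -0.0035 0.0005 0 0 0 -0.02 0.005; -0.0035 0.0005 0 0 0 -0.02 0.005; -0.0035 0.0005 0 0 0 -0.02 0.005; -0.0035 0.0005 0 0 0 -0.02 0.005; -0.0035 0.0005 0 0 0 -0.02 0.005; 0 0 0 0 0 0 0.005; 0 0 0 0 0 0 0.005")

```text
time_s: 11.9
eef_pos: [0.4736, 0.215, 0.112]
tool_rot: [-1.574, 1.365, -2.865]
ft_force: [-2.8, -1.2, 2.8]
finger_gap: 0.0081
```

Run:
```python
from h import *
st()
grab("q")
i=cv2.imread("pics/q_scene.png")[100:175,215:305]
cv2.imwrite("pics/q2.png",cv2.resize(i,None,fx=8,fy=8,interpolation=cv2.INTER_CUBIC))
```

```text
t 11.9 p [0.4736 0.215  0.112 ] x [-0.1968 -0.0558 -0.9788] y [ 0.9407  0.2704 -0.2046] yaw 16.038200383680756 F [-2.786  -1.1883  2.8479] gap 0.008085228324487981 q [-0.8637  0.4769  0.4945  1.8485 -0.2752  1.0924  0.0406]
```

View pics/q2.png

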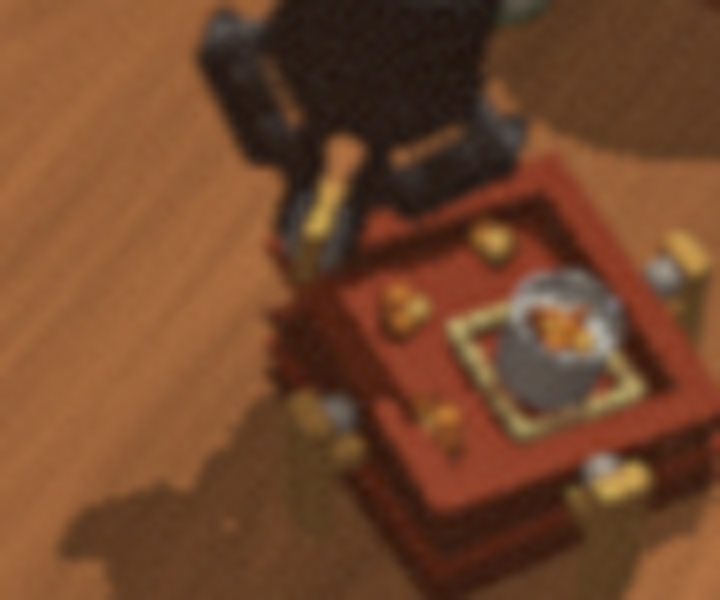

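Request:
move_arm(plan="-0.005 -0.002 0 0 0 0 0.005; -0.01 -0.0025 0 0 0 0 0.005; -0.015 -0.003 0 0 0 0 0.005; -0.02 -0.004 0 0 0 0 0.005; -0.02 -0.004 0 0 0 0 0.005; -0.015 -0.003 0 0 0 0 0.005; 0 0 0 0 0 0 0.005")

```text
time_s: 12.7
eef_pos: [0.4723, 0.2149, 0.2052]
tool_rot: [-1.576, 1.367, -2.867]
ft_force: [1.1, -0.4, -1.7]
finger_gap: 0.0083
```

Run:
```python
from h import *
st()
grab("r")
i=cv2.imread("pics/r_scene.png")[80:180,215:335]
cv2.imwrite("pics/r2.png",cv2.resize(i,None,fx=6,fy=6,interpolation=cv2.INTER_CUBIC))
```

```text
t 12.7 p [0.4723 0.2149 0.2052] x [-0.1952 -0.0551 -0.9792] y [ 0.941   0.2707 -0.2029] yaw 16.049769006411044 F [ 1.1302 -0.4063 -1.6558] gap 0.008323352106480901 q [-0.9018  0.3625  0.5312  1.7705 -0.2118  1.2685 -0.0161]
```

View pics/r2.png

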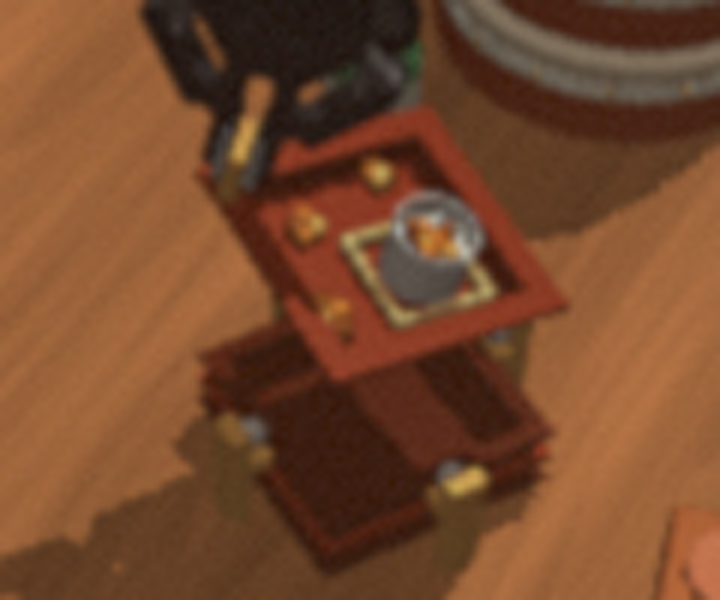

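Request:
move_arm(plan="-0.003 0 0 0 0 0.02 0.005; -0.003 0 0 0 0 0.025 0.005; -0.004 0 0 0 0 0.025 0.005; -0.004 0 0 0 0 0.025 0.005; -0.004 0 0 0 0 0.025 0.005; -0.004 0 0 0 0 0.025 0.005; -0.004 0 0 0 0 0.025 0.005; -0.004 0 0 0 0 0.02 0.005; 0 0 0 0 0 0.01 0.005; 0 0 0 0 0 0 0.005")

```text
time_s: 13.8
eef_pos: [0.4716, 0.2145, 0.2331]
tool_rot: [1.531, 1.567, 0.24]
ft_force: [-0.5, -0.5, -2.3]
finger_gap: 0.0083
```

Run:
```python
from h import *
st()
grab("s")
i=cv2.imread("pics/s_scene.png")[60:160,215:335]
cv2.imwrite("pics/s2.png",cv2.resize(i,None,fx=6,fy=6,interpolation=cv2.INTER_CUBIC))
```

```text
t 13.8 p [0.4716 0.2145 0.2331] x [ 0.0032  0.0008 -1.    ] y [0.961  0.2765 0.0033] yaw 16.048803004292083 F [-0.5489 -0.5384 -2.2539] gap 0.008345298165071213 q [-0.9895  0.1962  0.5501  1.8814 -0.1143  1.0917 -0.1154]
```

View pics/s2.png

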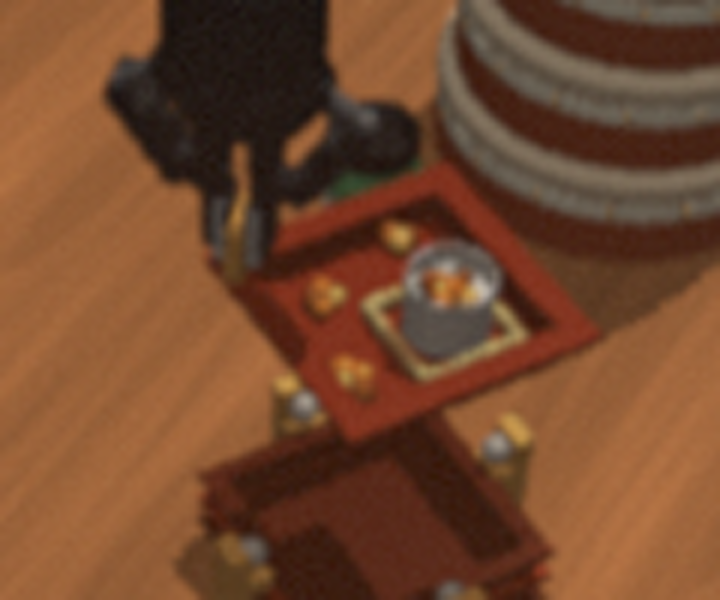

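```bash
cat > lev.py <<'E'
from h import *
def lev(img,dep,corners,off,f=6,name="scene"):
    D=np.load(dep);C=np.array(corners,float);c=C.mean(0);I=c+(C-c)*.93
    P=[]
    for k in range(4):
        for t in np.linspace(.05,.95,30):
            q=I[k]*(1-t)+I[(k+1)%4]*t
            u=(q[0]+.5)/f-.5+off[0];v=(q[1]+.5)/f-.5+off[1]
            P.append(atd(name,u,v,D))
    P=np.array(P);m=np.ones(len(P),bool)
    for _ in range(8):
        A=np.c_[P[:,:2],np.ones(len(P))];w=np.linalg.lstsq(A[m],P[m,2],rcond=None)[0];r=P[:,2]-A@w;m=abs(r)<max(.003,2*np.std(r[m]))if _<6 else m
    tx=np.array([-.961,-.2756]);ty=np.array([.2756,-.961])
    print("n",m.sum(),"std",r[m].std(),"slope along tray x deg",np.degrees(w[:2]@tx),"y",np.degrees(w[:2]@ty), "z ctr",P[m].mean(0))
E
python3 - <<'E'
from lev import *
lev("","pics/s_scene.npy",[(440,168),(597,335),(350,440),(213,262)],(215,60))
E
```

```text
n 105 std 0.0012847307892117931 slope along tray x deg 0.20815617678342796 y 0.021906051184149056 z ctr [0.5537 0.237  0.2087]
```

Request:
move_arm(plan="-0.003 -0.001 0.005 0 0 0 0.005; -0.003 -0.002 0.01 0 0 0 0.005; -0.003 -0.004 0.015 0 0 0 0.005; -0.003 -0.005 0.02 0 0 0 0.005; -0.003 -0.006 0.025 0 0 0 0.005; -0.003 -0.006 0.025 0 0 0 0.005; -0.003 -0.006 0.025 0 0 0 0.005; -0.002 -0.006 0.025 0 0 0 0.005; 0 -0.006 0.025 0 0 0 0.005; 0 -0.006 0.025 0 0 0 0.005")

```text
time_s: 14.9
eef_pos: [0.4806, -0.0074, 0.2583]
tool_rot: [0.656, 1.567, -0.637]
ft_force: [0.3, -0.9, -1.4]
finger_gap: 0.0082
```

Run:
```python
from h import *
st()
plan((.4916,-.2898,.255),down(16),n=11,grip=.005)
```

```text
t 14.9 p [ 0.4806 -0.0074  0.2583] x [ 0.0033 -0.0025 -1.    ] y [0.9619 0.2735 0.0025] yaw 15.875200925694102 F [ 0.3408 -0.9241 -1.4328] gap 0.008243190451397597 q [-0.7406  0.0972  0.7166  1.9302 -0.0675  1.1356  0.279 ]
L 0.2826162088129367 A 0.2686324271913225 n 11
0.0004 -0.0061 0.0250 -0.0002 0.0003 -0.0002 0.0050;
0.0004 -0.0061 0.0250 -0.0002 0.0003 -0.0002 0.0050;
0.0004 -0.0061 0.0250 -0.0002 0.0003 -0.0002 0.0050;
0.0004 -0.0061 0.0250 -0.0002 0.0003 -0.0002 0.0050;
0.0003 -0.0061 0.0250 -0.0002 0.0003 -0.0002 0.0050;
0.0003 -0.0061 0.0250 -0.0002 0.0003 -0.0002 0.0050;
0.0003 -0.0061 0.0250 -0.0002 0.0003 -0.0002 0.0050;
0.0003 -0.0061 0.0250 -0.0002 0.0003 -0.0002 0.0050;
0.0003 -0.0061 0.0250 -0.0002 0.0003 -0.0002 0.0050;
0.0003 -0.0061 0.0250 -0.0002 0.0003 -0.0002 0.0050;
0.0003 -0.0061 0.0250 -0.0002 0.0003 -0.0002 0.0050;
```

Request:
move_arm(plan="0 -0.006 0.025 0 0 0 0.005; 0 -0.006 0.025 0 0 0 0.005; 0 -0.006 0.025 0 0 0 0.005; 0 -0.006 0.025 0 0 0 0.005; 0 -0.006 0.025 0 0 0 0.005; 0 -0.006 0.025 0 0 0 0.005; 0 -0.006 0.025 0 0 0 0.005; 0 -0.005 0.02 0 0 0 0.005; 0 -0.004 0.015 0 0 0 0.005; 0 -0.002 0.01 0 0 0 0.005")

```text
time_s: 15.9
eef_pos: [0.4776, -0.2626, 0.2624]
tool_rot: [0.333, 1.563, -0.982]
ft_force: [-1.0, 0.4, -1.9]
finger_gap: 0.0081
```

Run:
```python
from h import *
st()
plan((.4916,-.2898,.255),down(16),grip=.005)
```

```text
t 15.9 p [ 0.4776 -0.2626  0.2624] x [ 0.0044 -0.0066 -1.    ] y [0.9675 0.2527 0.0026] yaw 14.637826770944777 F [-1.0169  0.4468 -1.9251] gap 0.008107703470927674 q [-0.2929  0.2757  0.8679  1.7922 -0.224   1.1703  0.8985]
L 0.03144740289466286 A 1.4358695885980222 n 1
0.0076 0.0067 0.0298 -0.0238 0.0075 -0.0025 0.0050;
```

Request:
move_arm(plan="0 0.003 0.01 -0.008 0.004 -0.001 0.005; 0 0.002 0.01 -0.008 0.003 -0.001 0.005; 0 0.002 0.007 -0.006 0 0 0.005; 0 0 0 0 0 0 0.005; 0 0 0 0 0 0 0.005")

```text
time_s: 16.4
eef_pos: [0.4882, -0.2924, 0.2631]
tool_rot: [-1.003, 1.57, -2.302]
ft_force: [-1.2, -0.6, -2.0]
finger_gap: 0.008
```

Run:
```python
from h import *
st()
plan((.4916,-.2898,.255),down(16),grip=.005)
grab("t")
i=cv2.imread("pics/t_scene.png");p=cur()[0];u,v=map(int,proj("scene",p+[.077,.022,0]));print(u,v)
a,b=max(u-60,0),max(v-55,0);print(a,b)
cv2.imwrite("pics/t2.png",cv2.resize(i[b:b+100,a:a+130],None,fx=6,fy=6,interpolation=cv2.INTER_CUBIC))
i=cv2.imread("pics/t_top.png");cv2.imwrite("pics/t1.png",cv2.resize(i,(800,600),interpolation=cv2.INTER_CUBIC))
```

```text
t 16.4 p [ 0.4882 -0.2924  0.2631] x [-0.0007 -0.0008 -1.    ] y [ 0.9631  0.269  -0.0009] yaw 15.605541509742942 F [-1.208  -0.5887 -1.9923] gap 0.007961223702252603 q [-0.2095  0.3355  0.8545  1.7313 -0.2688  1.1979  0.989 ]
L 0.00912769378368403 A 0.3987475942586238 n 1
0.0081 0.0039 -0.0016 -0.0069 0.0005 0.0009 0.0050;
174 234
114 179
```

View pics/t2.png

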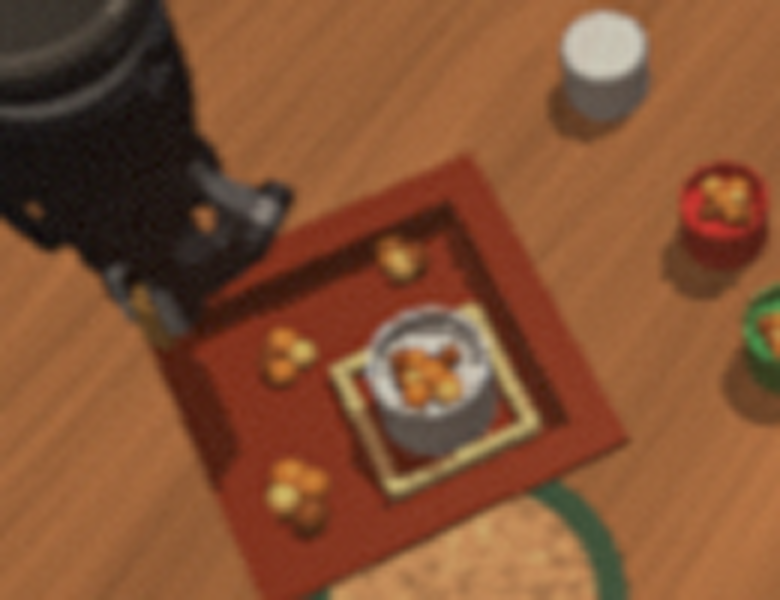

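View pics/t1.png

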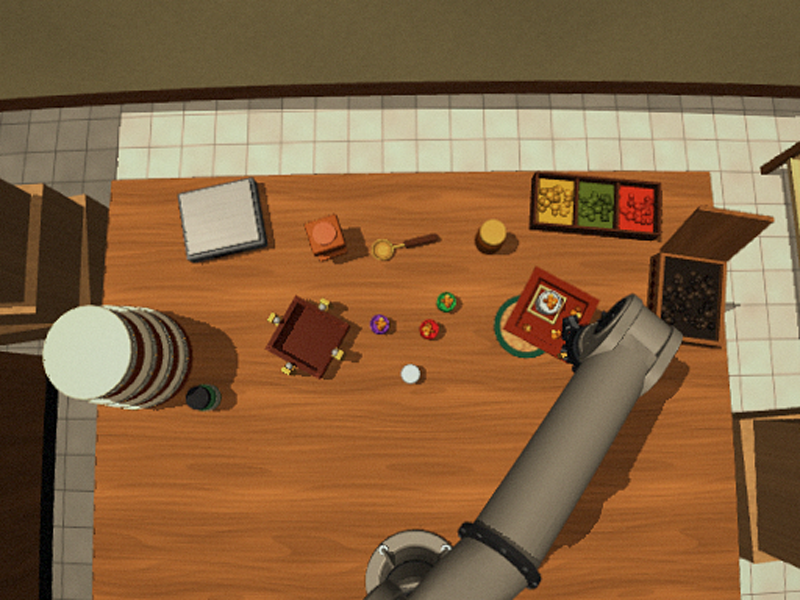

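Request:
move_arm(plan="0.003 0.004 -0.0015 0 0 0 0.005; 0 0 0 0 0 0 0.005; 0 0 0 0 0 0 0.005; 0 0 0 0 0 0 0.005; 0 0 0 0 0 0 0.005")

```text
time_s: 17.0
eef_pos: [0.4924, -0.287, 0.2597]
tool_rot: [-3.022, 1.57, 1.966]
ft_force: [-0.4, -0.0, -1.6]
finger_gap: 0.0082
```

Run:
```python
from lev import *
st()
grab("u")
a,b=100,170
i=cv2.imread("pics/u_scene.png")
cv2.imwrite("pics/u2.png",cv2.resize(i[b:b+120,a:a+150],None,fx=5,fy=5,interpolation=cv2.INTER_CUBIC))
```

```text
t 17.0 p [ 0.4924 -0.287   0.2597] x [-0.0004  0.0011 -1.    ] y [ 0.9621  0.2727 -0.0001] yaw 15.824632782211658 F [-0.4128 -0.0167 -1.5661] gap 0.008163075012324265 q [-0.2151  0.3403  0.8497  1.7332 -0.2738  1.193   0.985 ]
```

View pics/u2.png

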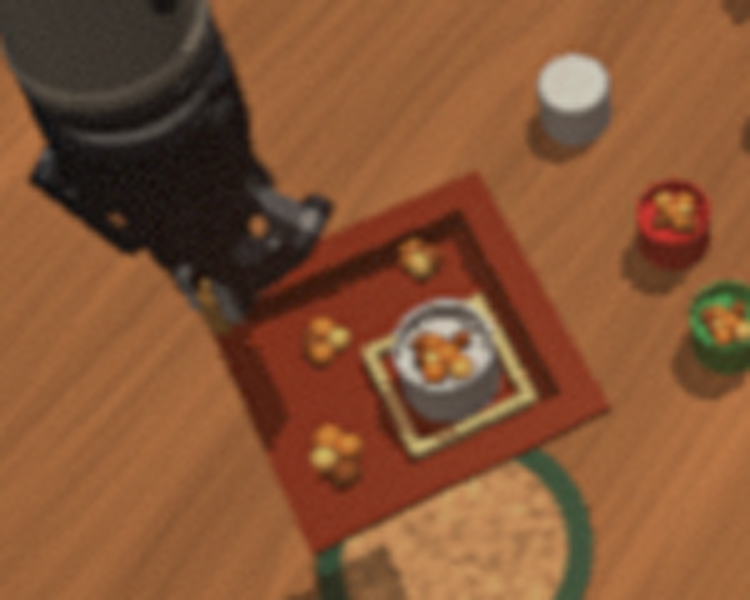

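Run:
```python
from lev import *
C=[(476,172),(608,408),(318,552),(198,312)]
for c in C: print(atz("scene",(c[0]+.5)/5-.5+100,(c[1]+.5)/5-.5+170,.235))
print(np.mean([atz("scene",(c[0]+.5)/5-.5+100,(c[1]+.5)/5-.5+170,.235) for c in (C[0],C[2])],axis=0))
lev("","pics/u_scene.npy",C,(100,170),f=5)
s=bot.get_state();print(np.abs(s["joint_velocities"]).max())
```

```text
[ 0.5415 -0.1707  0.235 ]
[ 0.6621 -0.2386  0.235 ]
[ 0.5969 -0.3573  0.235 ]
[ 0.4801 -0.2969  0.235 ]
[ 0.5692 -0.264   0.235 ]
n 109 std 0.0012412071924735874 slope along tray x deg 0.17886481366915039 y -0.07709207250955423 z ctr [ 0.5769 -0.2655  0.2348]
0.00298936804741018
```

Run:
```python
from h import *
print(bot.close_job()); st()
```

```text
the job is handed in; nothing more can be done
None
the job is handed in; nothing more can be done
```

The job is handed in at about 17 s, with the arm holding the tray and cup over the middle of the mat.

- **Cup:** I placed the resin-filled cup upright in the tray's pocket and released it while the tray was still clipped. Depth readings of the mouth were 69–72 mm, against 72 mm expected when it stands on the pocket floor.
- **Peel:** I gripped the ear and turned the tray about the far corner, raising the ear about 34 mm (0.2 rad). Then I lifted the tray straight up and levelled it.
- **Final pose:** The tray centre measured (0.569, -0.264), against the mat centre at (0.5685, -0.268), about 4 mm off. Its underside was about 21 cm above the counter and its tilt about 0.2°. The joints were at rest, and the last picture shows the cup still in its pocket.
- **Other objects:** The last pictures show the upside-down cup and the other objects apparently where they were.

- **Disagreements:** The scene and top cameras differed by up to about 4 mm on some points. The finger gap read 43.1 mm on the 44 mm cup and about 8 mm on the 10 mm ear. During the peel the ear rose about 2 mm less than the tool's turn would give. No check failed.

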